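# Stack a triangular three-cell pack in its nest and clamp it

## Robot

A 6-joint arm with a two-finger parallel gripper is mounted at the origin on a cart in front of the work surface, level with it; the furniture and walls round the work are solid. World frame = base frame: x ahead of the robot, y to its left, z up, the work surface at z = 0. Lengths are in m, angles in degrees, forces in N, time in s.
With the tool pointing down it reaches from about 0.35 to 0.925 m from the base axis. Payload 6.4 kg.
Tool frame: the origin (TCP) lies at the very end of the fingers, on their centre line; the grasp point (between the pads) lies 19 mm behind it; z points along the fingers, y is the direction in which the jaws open and shut (so a half turn about z gives the same grasp; the last joint's range is limited). The gripper opens to 85 mm and grips with 20 to 120 N. Pads are 22 mm wide; open, the fingers measure 114 mm over their backs; the gripper's body (76 mm by 85 mm) begins 54 mm behind the grasp point. The pads swing forward as they close: fully open they stand 13 mm farther back than shut.
Start: joints at [63.879, 14.043, 89.255, -0, 76.702, -9.975], TCP at [0.181, 0.624, 0.207] pointing down, gripper open.
Joint ranges: [-179.41, 179.41], [-58.25, 129.5], [7.25, 145.43], [-54.29, 234.29], [11.92, 165.04], [-157.13, 157.13]. Speed limits (degrees/s): [147.25, 147.25, 180, 180, 180, 180].

## Interface

Orientations are given as a 3x3 rotation matrix whose columns are the frame's x, y, z axes.
In Python, from station import robot gives the robot as it stands.
- The arm moves only by the tool jog_arm, never from a script. Its argument "commands" is a list of rows, each a list of 2 entries, a list of its own where there are three numbers: the shift along the tool's x, y, z in units of 25 mm (1.0 is 25 mm), then the turn about the tool's z in units of 5 degrees (1.0 is 5 degrees). In form: [[[dx, dy, dz], yaw], ...]. A call has 1 to 20 rows; each row is the pose to reach, as a shift and turn from the pose commanded when the call began, along the tool's axes at that moment; what a row does not reach only later rows make up. A row lasts 1/12 s, in which the tool goes at most 41.7 mm and 7.16 degrees, less where a joint would pass 70% of its speed; a pose out of reach is approached as far as the arm can. A call with a gripper value outside its range is refused whole. "claw" is the gripper's target within -1 to 1 (fully open at 1, half-way at 0, shut at -1), set as the call begins (left out, the last holds). The fingers move at their own pace and stop on an object; "grip_force" is the grip in N (left out, the last holds). Time passes only in rows, so rows that repeat a pose let the fingers close. It gives the time, the measured TCP pose, the force and the opening at its end, in the units of the state.
- robot.get_obs(): the state, without advancing time (a new reading comes with each control period).
- robot.capture(name): name is "scene" or "top" or "wrist"; returns the picture (480x640x3 uint8, blue, green, red); there is no depth.
- robot.calibration(name): a dict with "fx", "fy", "cx", "cy" (pixels), "R" (3x3) and "t" (3): a world point X has camera coordinates R X + t; the wrist camera has in their place "hand_eye" (4x4, takes a point from camera to tool coordinates, whose origin is the TCP and whose axes are the flange's). Camera axes: x right, y down, z forward; pixel columns grow to the right and rows downward; lengths in m; the calibration is good to about 2 mm. The wrist camera is an equidistant fisheye: a pixel r from the principal point sees the ray r / f radians off the axis. A picture is of the moment at which its call begins: read the wrist's pose just before it. calibration takes no time and is no camera call.
- robot.sign_off(): hands the job in, once; it reports no verdict.
The state is a dict: "time": time; "joints": joint angles; "qd": joint speeds; "effort": joint torques, N m; "ee_pos": TCP position; "eef_rot": TCP orientation; "force": force on the tool from outside, world axes, zero at the start; "torque": the same for the moment, N m; "width": finger opening in m.
Only numpy, scipy, OpenCV 4.12 (cv2) and the standard library are available. Lean on these libraries where they do the work, as an engineer would, in place of code of your own. Each camera call takes 0.05 s, during which the arm holds its last target. There are 200 camera calls.

## Task

Build the three-cell pack in the nest, laying the cells down rather than dropping them. Lay the loose blue cell in the empty pocket beside the blue cell already there, its plus end pointing the same way; then saddle the green cell on top in the groove between the two blue ones, turned end for end (its plus end over their minus ends) and its ends level with theirs. Last, swing the hold-down arm over until its pad rests on the green cell, and leave the tape roll, the side cutters and the caliper where they lie.

Things in the scene. Friction and masses are not known exactly. Their poses are not given: they have to be found in the camera images.
- nest: fixed pack nest: aluminium plate 132 x 104 x 8 mm, black cradle with two parallel pockets. Origin on the bench under the middle between the pockets; y along the pockets, x across them away from the robot to the hinge side. Pocket floors z = 10 mm; side rails to z = 15 (outer faces x = +-25.4); low end lips to z = 14, 5 mm thick, 71 mm apart (inner faces y = +-35.5).
- near_pocket (a point): place of the middle of a cell in the empty pocket, the one nearer the robot (nest x = -9.75, y = 0, z = 19.2 mm). The two cells lie almost touching, with no room for a finger between: carry a cell by its two flat ends, gripped high so that the fingertips stay above the end lips.
- far_pocket (a point): the same for the pocket nearer the hinge, where the first blue cell lies (nest x = +9.75, y = 0, z = 19.2 mm)
- saddle (a point): where the middle of the top cell comes to be when it rests in the groove between the two lower cells (nest x = 0, y = 0, z = 34.8 mm)
- hold_down (a joint): hinge of the hold-down arm, rad: 0 = arm level, pad on the top cell of a finished pack; starts at 1.9 to 2.25, thrown back past upright away from the robot. Stiff: it stays where it is left; about 1 N at the handle moves it. Steel arm 12 mm wide, 8 mm thick; rubber pad 14 x 30 mm, 55 mm from the hinge axis.
- hold_down_hinge (a point): middle of the hinge axis of the hold-down (nest x = 55, z = 52 mm); the axis runs along the nest's y
- hold_down_grip (a point): middle of the red cross handle at the free end of the hold-down arm: round bar, 12 mm diameter, 70 mm long along the nest's y, its middle fixed to the arm (29 mm free on either side). At joint value q it lies at nest x = 55 - 95 cos q, z = 52 + 95 sin q mm.
- first_blue: the blue lithium cell, 18.4 mm diameter, 65 mm long, 46 g, lying down. Origin: centre of the flat minus end; its z axis runs along the cell to the plus end (raised steel button, grooved neck just below it). It already lies in the far pocket of the nest, its plus end to the nest's +y, the robot's left.
- first_blue_mid (a point): middle of that cell, on its axis
- first_blue_plus (a point): centre of its plus end
- blue_cell: the loose blue lithium cell, 18.4 mm diameter, 65 mm long, 46 g, lying down. Origin: centre of the flat minus end; its z axis runs along the cell to the plus end (raised steel button, grooved neck just below it). It starts in one outer place of the orange rest, both its ends overhanging by 8 mm.
- blue_cell_mid (a point): middle of that cell, on its axis
- blue_cell_plus (a point): centre of its plus end
- green_cell: the green lithium cell, 18.4 mm diameter, 65 mm long, 46 g, lying down. Origin: centre of the flat minus end; its z axis runs along the cell to the plus end (raised steel button, grooved neck just below it). It starts in the other outer place of the orange rest.
- green_cell_mid (a point): middle of that cell, on its axis
- green_cell_plus (a point): centre of its plus end
- cell_rest: fixed orange cell rest (48 x 118 x 11 mm) with three parallel places 34 mm apart, the middle one empty. Origin: under its centre; the cells lie along its x axis, their plus ends to +x, away from the robot, axes 13.2 mm above the bench.
- film_tape: loose roll of amber film tape, 73 mm across, 19 mm high, a bystander; origin under its centre
- side_cutters: loose blue-handled side cutters, 52 x 106 x 10 mm, a bystander; origin under the centre
- caliper: loose digital caliper, 65 x 197 x 16 mm, a bystander; origin under the centre
Things that resemble listed ones, but are neither listed nor needed, are in the scene too. What is shaped like the first_blue but white or yellow is not meant. Leave any yellow look-alike of the green_cell alone.

How it is judged:
By the outcome, as a careful person would: the job done as asked, in the order asked, and still so for the second after the job is handed in, with the robot touching nothing.
It also fails if it takes over 64 s, if anything falls off the work surface, if the arm or the gripper's body presses on something with over 40 N, if the wrist force passes 120 N, or if a joint passes its speed limit or range.

## Working session

There is one attempt and no reset: what is moved stays moved. The work goes in short steps, Python scripts to look and compute and a tool call to move; the robot and the scene stay as the last step left them, time stands still between calls to the robot, and variables do not carry over. Pictures are saved under pics/ and viewed, about 8 in all and at most 12, crops included, and the job is handed in when it is done.

Besides the shell and the picture viewer there is one more tool, called after "Request:" as name(argument=value, ...) on one line, values as JSON. jog_arm: Moves the arm, as the interface text tells. Its arguments: {"type":"object","properties":{"commands":{"type":"array","items":{"type":"array"}},"claw":{"type":"number"},"grip_force":{"type":"number"}},"required":["commands"]}

```bash
ls; mkdir -p pics; python3 - <<'E'
from station import robot
import cv2,numpy as np
o=robot.get_obs();print(o)
for n in("scene","top"):
    cv2.imwrite(f"pics/{n}0.png",robot.capture(n));print(n,robot.calibration(n))
print(robot.calibration("wrist"))
E
```

```text
pics
{'time': 0.0, 'joints': array([ 6.38787103e+01,  1.40824453e+01,  8.93264545e+01, -1.51662422e-03,
        7.67032970e+01, -9.97545832e+00]), 'qd': array([-0.02001259,  0.00686431, -0.0461874 , -0.03530944, -0.11434748,
        0.04041088]), 'effort': array([ 8.88593058e-04, -4.29495907e+01, -3.26131010e+01, -4.59197190e-05,
        5.22670118e-03,  5.50590528e-06]), 'ee_pos': array([0.18048033, 0.62379421, 0.20628459]), 'eef_rot': array([[-9.60558589e-01,  2.78076417e-01, -8.39013318e-04],
       [ 2.78077506e-01,  9.60557010e-01, -1.76953999e-03],
       [ 3.13852784e-04, -1.93305756e-03, -9.99998082e-01]]), 'force': array([0.42324455, 0.53275539, 0.02780455]), 'torque': array([ 0.03257197,  0.0095485 , -0.02951322]), 'width': 0.08535368352851083}
scene {'fx': 620.9131432527033, 'fy': 620.9131432527033, 'cx': 322.0171095521678, 'cy': 240.5285175636051, 'R': array([[ 0.70836989, -0.70580261, -0.00740121],
       [-0.31072646, -0.30240744, -0.90110976],
       [ 0.63376744,  0.64061877, -0.43352787]]), 't': array([-0.22070537,  0.25422196,  0.8749473 ])}
top {'fx': 521.5653823382568, 'fy': 521.5653823382568, 'cx': 312.15427952035134, 'cy': 249.15076835105674, 'R': array([[ 3.84757502e-03, -9.99992590e-01,  1.24835771e-04],
       [-9.92129223e-01, -3.83294441e-03, -1.25159548e-01],
       [ 1.25159099e-01,  3.57707534e-04, -9.92136620e-01]]), 't': array([0.16828804, 0.5023143 , 0.90496262])}
{'fx': 371.64829954431775, 'fy': 371.64829954431775, 'cx': 322.02848053240507, 'cy': 239.9130504768249, 'hand_eye': array([[ 6.64537343e-04, -9.49871782e-01, -3.12639018e-01,
         8.09075192e-02],
       [ 9.99999499e-01,  8.65387850e-04, -5.03681499e-04,
         1.19852639e-03],
       [ 7.48986851e-04, -3.12638527e-01,  9.49871881e-01,
        -1.66919940e-01],
       [ 0.00000000e+00,  0.00000000e+00,  0.00000000e+00,
         1.00000000e+00]])}
```

View pics/top0.png

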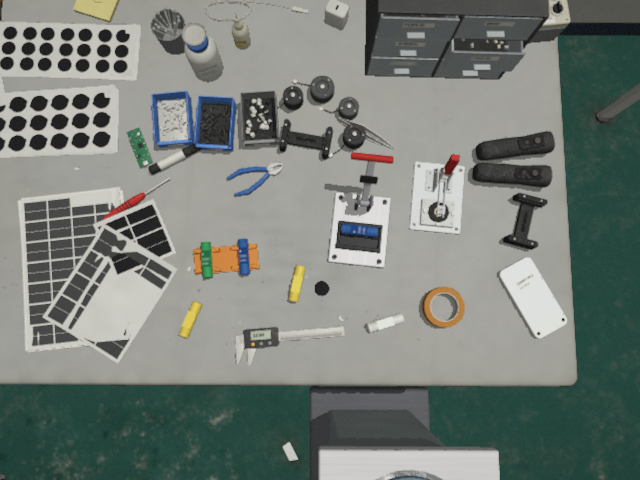

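View pics/scene0.png

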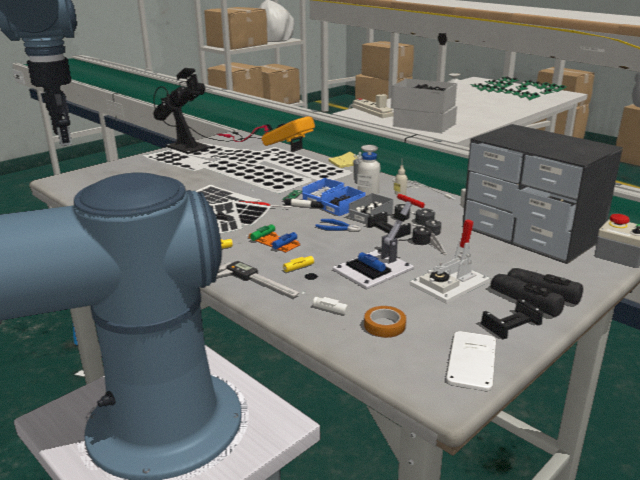

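Top view: orange rest at (226,259) with the green cell at (206,259) and the blue one at (243,257). The nest is at (360,230), with a blue cell in its far pocket and its red handle at (372,158). The clamp at (440,200) and the yellow and white cells are look-alikes.

```bash
cat > h.py <<'E'
from station import robot
import cv2,numpy as np
def ray(name,uv,o=None):
    c=robot.calibration(name); u=(uv[0]-c["cx"])/c["fx"]; v=(uv[1]-c["cy"])/c["fy"]
    if name!="wrist":
        R=c["R"]; return -R.T@c["t"], R.T@np.array([u,v,1.])
    r=np.hypot(u,v); d=np.array([np.sin(r)*u/r,np.sin(r)*v/r,np.cos(r)]) if r>1e-9 else np.array([0,0,1.])
    H=c["hand_eye"]; R=o["eef_rot"]
    return o["ee_pos"]+R@H[:3,3], R@(H[:3,:3]@d)
def onz(name,uv,z,o=None):
    p,d=ray(name,uv,o); return p+d*(z-p[2])/d[2]
def proj(X,o):
    c=robot.calibration("wrist");H=c["hand_eye"]
    p=H[:3,:3].T@(o["eef_rot"].T@(np.asarray(X)-o["ee_pos"])-H[:3,3])
    th=np.arctan2(np.hypot(p[0],p[1]),p[2]);n=np.hypot(p[0],p[1])
    return np.array([c["cx"]+c["fx"]*th*p[0]/n,c["cy"]+c["fy"]*th*p[1]/n])
def mask(im,lo,hi):
    return cv2.inRange(cv2.cvtColor(im,cv2.COLOR_BGR2HSV),np.array(lo),np.array(hi))
COL=dict(blue=((105,130,40),(125,255,255)),green=((50,120,30),(80,255,255)),orange=((5,150,120),(17,255,255)))
def blobs(im,col,amin,roi=None):
    m=mask(im,*COL[col]); 
    if roi: k=np.zeros_like(m);k[roi[1]:roi[3],roi[0]:roi[2]]=255;m&=k
    m=cv2.morphologyEx(m,cv2.MORPH_CLOSE,np.ones((5,5)))
    return [(c,cv2.minAreaRect(c)) for c in sorted(cv2.findContours(m,0,2)[0],key=cv2.contourArea,reverse=True) if cv2.contourArea(c)>amin]
E
python3 - <<'E'
from h import *
im=cv2.imread("pics/top0.png")
for col,z,roi in(("blue",.016,(180,220,270,290)),("green",.016,(180,220,270,290)),("orange",.011,(180,220,270,290)),("blue",.022,(320,210,390,250))):
    for c,r in blobs(im,col,25,roi): print(col,np.round(r[0]),r[1],r[2],onz("top",r[0],z).round(3))
m=mask(im,(0,0,185),(180,40,255)); k=np.zeros_like(m);k[185:275,320:400]=255;m&=k
c=max(cv2.findContours(m,0,2)[0],key=cv2.contourArea)
b=cv2.boxPoints(cv2.minAreaRect(c));print([onz("top",p,.008).round(3)[:2] for p in b])
E
```

```text
blue [243. 256.] (34.43281555175781, 8.670581817626953) 86.42366790771484 [0.49  0.296 0.016]
green [206. 259.] (35.18135070800781, 9.107230186462402) 86.42366790771484 [0.484 0.363 0.016]
orange [225. 259.] (25.210702896118164, 26.208486557006836) 86.18592071533203 [0.486 0.33  0.011]
orange [253. 256.] (24.415372848510742, 8.055412292480469) 85.2363510131836 [0.491 0.279 0.011]
orange [197. 261.] (24.22962188720703, 6.5172953605651855) 86.98721313476562 [0.482 0.38  0.011]
blue [359. 230.] (35.920841217041016, 9.950372695922852) 5.710593223571777 [0.538 0.085 0.022]
[array([0.483, 0.14 ]), array([0.613, 0.127]), array([0.603, 0.024]), array([0.473, 0.039])]
```

```bash
cat >> h.py <<'E'
def psi(o=None): o=o or robot.get_obs(); return np.degrees(np.arctan2(o["eef_rot"][1,0],o["eef_rot"][0,0]))
def jog(p,ps):
    o=robot.get_obs(); d=o["eef_rot"].T@(np.asarray(p)-o["ee_pos"])/.025
    print("jog",d.round(2),"yaw",round(-((ps-psi(o)+180)%360-180)/5,2),"psi",psi(o).round(2))
E
python3 -c "
from h import *
jog([.49,.30,.14],94.7)"
```

```text
jog [-15.5   -9.     2.67] yaw 13.83 psi 163.86
```

Request:
jog_arm(commands=[[[-15.5, -9, 0], 13.8], [[-15.5, -9, 0], 13.8], [[-15.5, -9, 0], 13.8], [[-15.5, -9, 0], 13.8], [[-15.5, -9, 0], 13.8], [[-15.5, -9, 0], 13.8], [[-15.5, -9, 0], 13.8], [[-15.5, -9, 0], 13.8], [[-15.5, -9, 0], 13.8], [[-15.5, -9, 0], 13.8], [[-15.5, -9, 0], 13.8], [[-15.5, -9, 2.7], 13.8], [[-15.5, -9, 2.7], 13.8], [[-15.5, -9, 2.7], 13.8], [[-15.5, -9, 2.7], 13.8], [[-15.5, -9, 2.7], 13.8]], claw=1, grip_force=30)

```text
time: 1.43
ee_pos: [0.4911, 0.3011, 0.1414]
eef_rot: [[-0.085, 0.996, 0.002], [0.996, 0.085, 0.001], [0.001, 0.002, -1.0]]
force: [0.8, -0.3, 0.3]
width: 0.0851
```

```bash
python3 - <<'E'
from h import *
import pickle
o=robot.get_obs();im=robot.capture("wrist");cv2.imwrite("pics/w1.png",im);pickle.dump(o,open("w1.pkl","wb"))
print(o["time"],o["ee_pos"],psi(o))
for col in("blue","green"):
    for c,r in blobs(im,col,300): print(col,r,onz("wrist",r[0],.0185,o).round(4))
E
```

```text
1.4333 [0.49106882 0.30107692 0.14143885] 94.88569306623941
blue ((586.7235107421875, 191.99411010742188), (90.56845092773438, 74.5156021118164), 12.52880859375) [0.7399 0.3567 0.0185]
blue ((600.0, 111.0), (78.0, 82.0), 0.0) [0.7412 0.4363 0.0185]
blue ((322.5, 226.0), (22.0, 79.0), 90.0) [0.4917 0.2991 0.0185]
blue ((482.3214111328125, 241.6754150390625), (76.4793472290039, 52.18952941894531), 72.07208251953125) [0.6327 0.2976 0.0185]
blue ((354.8499755859375, 405.9500427246094), (17.39252471923828, 26.563133239746094), 18.43494987487793) [0.5424 0.1073 0.0185]
green ((322.0, 142.0), (22.0, 84.0), 90.0) [0.4855 0.3665 0.0185]
green ((563.4271850585938, 35.0108528137207), (27.294681549072266, 59.80839538574219), 81.52884674072266) [0.6892 0.4961 0.0185]
```

View pics/w1.png

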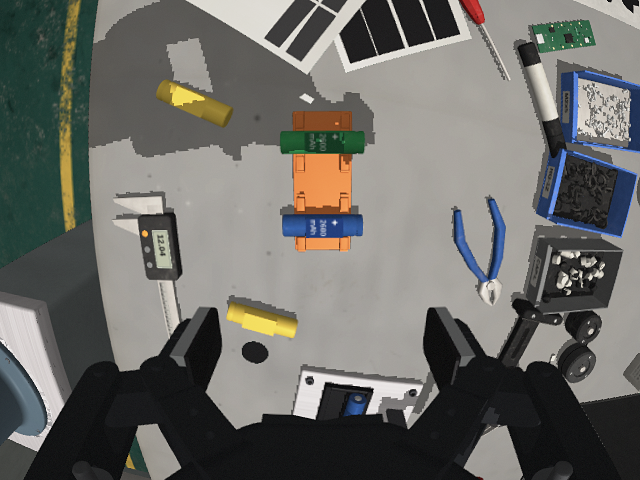

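```bash
python3 - <<'E'
from h import *
import pickle
o=pickle.load(open("w1.pkl","rb"));im=cv2.imread("pics/w1.png")
for z in(0,-.007,-.013,-.02):
    print(z,[proj(o["ee_pos"]+o["eef_rot"]@np.array([sx*.011,s*.0427,z]),o).round(0) for s in(-1,1) for sx in(1,-1)])
hsv=cv2.cvtColor(im,cv2.COLOR_BGR2HSV)
for row,nm in((226,"blue"),(142,"green")):
    print(nm,[tuple(int(a) for a in hsv[row,u]) for u in list(range(276,290,2))+list(range(354,372,2))])
for n,u,v in(("b",322.5,226),("g",322,142)): print(n,onz("wrist",(u,v),.0132,o).round(4))
w=onz("wrist",(322.5,226),.0132,o);w[2]=.05;jog(w,94.9);w[2]=.0045;jog(w,94.9)
E
```

```text
0 [array([236., 270.]), array([240., 309.]), array([408., 270.]), array([404., 309.])]
-0.007 [array([233., 275.]), array([237., 315.]), array([411., 275.]), array([407., 315.])]
-0.013 [array([230., 280.]), array([235., 321.]), array([414., 281.]), array([410., 321.])]
-0.02 [array([227., 287.]), array([232., 329.]), array([418., 287.]), array([413., 329.])]
blue [(21, 11, 164), (15, 9, 166), (19, 12, 168), (109, 107, 114), (109, 163, 164), (109, 169, 158), (109, 169, 161), (109, 172, 157), (109, 171, 152), (109, 171, 145), (109, 171, 149), (110, 174, 151), (16, 16, 175), (17, 14, 170), (17, 11, 169), (19, 12, 168)]
green [(20, 16, 96), (6, 13, 96), (69, 137, 82), (68, 160, 91), (69, 163, 91), (68, 163, 89), (68, 161, 90), (69, 160, 89), (68, 159, 88), (68, 143, 89), (68, 144, 90), (67, 149, 89), (68, 116, 92), (13, 18, 97), (23, 11, 91), (23, 11, 95)]
b [0.4918 0.2975 0.0132]
g [0.4855 0.3662 0.0132]
jog [-0.16 -0.01  3.69] yaw 0.0 psi 94.9
jog [-0.16 -0.02  5.51] yaw 0.0 psi 94.9
```

```bash
python3 - <<'E'
import cv2
im=cv2.imread("pics/w1.png")[280:440,130:340]
cv2.imwrite("pics/c1.png",cv2.resize(im,None,fx=3.6,fy=3.6,interpolation=2))
E
```

```text
(no output)
```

View pics/c1.png

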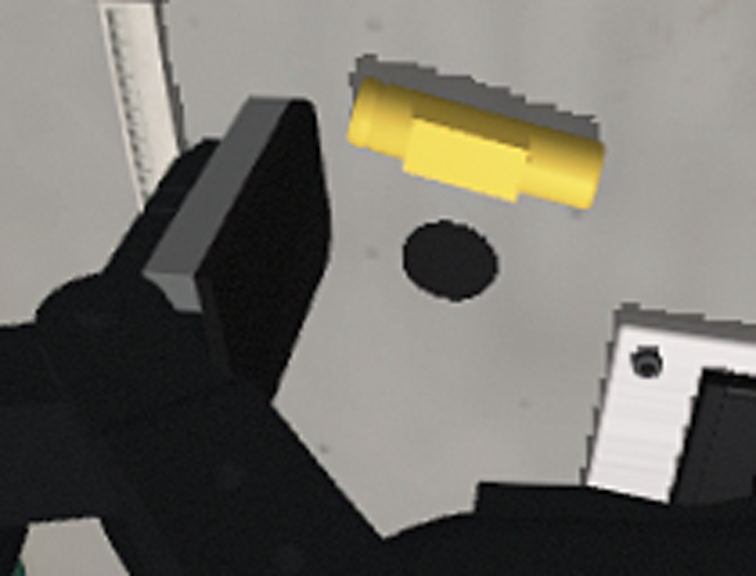

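```bash
python3 - <<'E'
from h import *
o=robot.get_obs();im=robot.capture("scene");c=robot.calibration("scene")
P=[]
for z in(0,-.013,-.037):
  for s in(-1,1):
    p=c["R"]@(o["ee_pos"]+o["eef_rot"]@np.array([0,s*.0427,z]))+c["t"];P.append((c["fx"]*p[0]/p[2]+c["cx"],c["fy"]*p[1]/p[2]+c["cy"]))
P=np.array(P);print(P.round(0))
x,y=np.maximum(P.mean(0).astype(int)-[60,60],0)
k=im[y:y+110,x:x+130];k=cv2.resize(k,None,fx=5,fy=5,interpolation=2)
for i,p in enumerate(P): cv2.circle(k,tuple(((p-[x,y])*5+2).astype(int)),3,[(0,0,255),(0,255,255),(255,0,255)][i//2],-1)
cv2.imwrite("pics/c2.png",k)
E
```

```text
[[267. 191.]
 [295. 180.]
 [267. 185.]
 [295. 174.]
 [266. 174.]
 [294. 163.]]
```

View pics/c2.png

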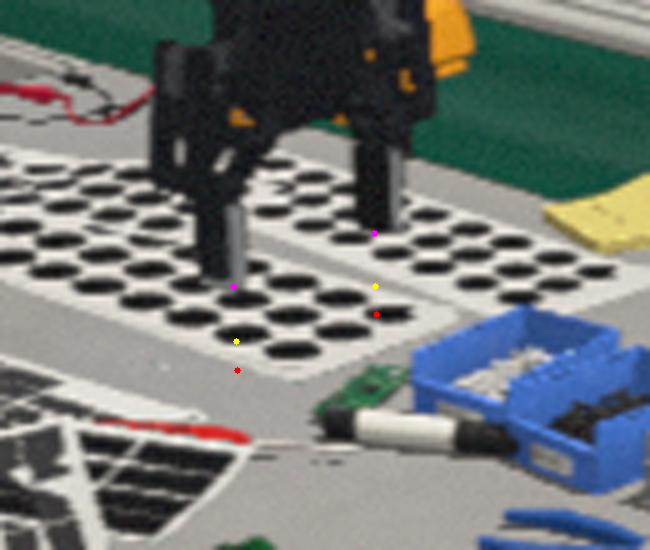

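The close-up shows the cell clear of its neighbours. The open fingertips sit about 37 mm behind the reported TCP in both cameras (magenta marks), not the 13 mm the text says. I'll descend to a height that is safe for either value, narrow the jaws and measure again.

Request:
jog_arm(commands=[[[-0.15, 0, 1.5], 0], [[-0.15, 0, 3], 0], [[-0.15, 0, 4.5], 0], [[-0.15, 0, 5.4], 0], [[-0.15, 0, 5.4], 0], [[-0.15, 0, 5.4], 0]], claw=0.7)

```text
time: 2.03
ee_pos: [0.491, 0.2972, 0.0056]
eef_rot: [[-0.085, 0.996, 0.0], [0.996, 0.085, 0.0], [0.0, 0.0, -1.0]]
force: [0.0, -0.6, 0.6]
width: 0.073
```

```bash
python3 - <<'E'
from h import *
import pickle
o=robot.get_obs();im=robot.capture("wrist");cv2.imwrite("pics/w2.png",im);pickle.dump(o,open("w2.pkl","wb"))
print(o["time"],o["ee_pos"],psi(o),o["width"],o["force"])
w=o["width"]/2
for z in(-.02,-.025,-.03,-.035,-.04):
    print(z,[proj(o["ee_pos"]+o["eef_rot"]@np.array([sx*.011,s*w,z]),o).round(0) for s in(-1,1) for sx in(1,-1)])
cv2.imwrite("pics/w2c.png",cv2.resize(im[180:400,180:460],None,fx=2.7,fy=2.7,interpolation=2))
E
```

```text
2.0333 [0.49098901 0.29719591 0.00557233] 94.88684141958345 0.0729541843072652 [ 0.01833526 -0.55811894  0.57785423]
-0.02 [array([240., 287.]), array([245., 329.]), array([404., 287.]), array([400., 329.])]
-0.025 [array([238., 292.]), array([243., 335.]), array([407., 292.]), array([402., 335.])]
-0.03 [array([236., 297.]), array([241., 341.]), array([409., 298.]), array([404., 341.])]
-0.035 [array([233., 303.]), array([238., 347.]), array([412., 303.]), array([406., 347.])]
-0.04 [array([230., 309.]), array([236., 354.]), array([414., 309.]), array([408., 354.])]
```

View pics/w2c.png

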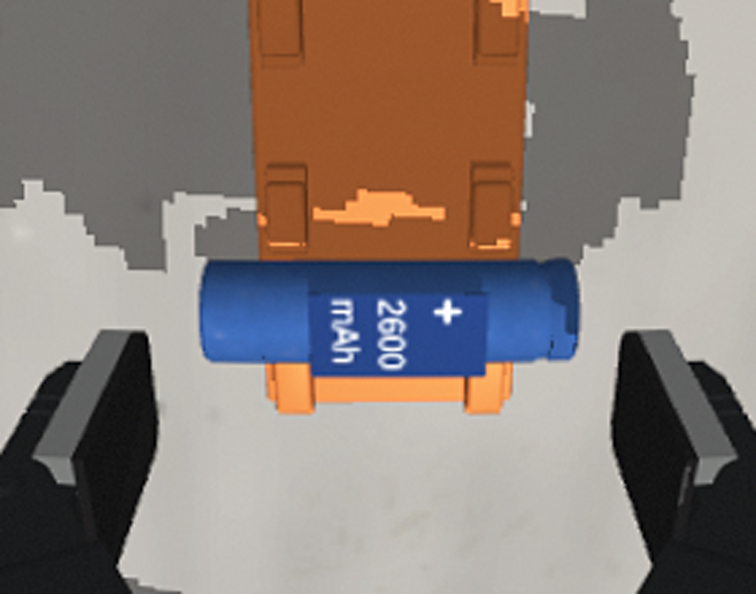

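```bash
python3 - <<'E'
from h import *
import pickle
o=pickle.load(open("w2.pkl","rb"));im=cv2.imread("pics/w2.png")
r=blobs(im,"blue",2000,(200,200,420,350))[0][1];print(r)
p=onz("wrist",r[0],.0132,o);print(p)
for uv in((254,295),(394,295)): print(onz("wrist",uv,.0132,o))
p[2]=-.020;jog(p,94.9)
E
```

```text
((323.5142517089844, 297.37872314453125), (41.763954162597656, 139.12481689453125), 89.56594848632812)
[0.49158013 0.29730973 0.0132    ]
[0.45798065 0.29536043 0.0132    ]
[0.52554592 0.30115531 0.0132    ]
jog [-0.01 -0.04  1.09] yaw -0.0 psi 94.88
```

Request:
jog_arm(commands=[[[0, 0, 0.4], 0], [[0, 0, 0.7], 0], [[0, 0, 1.0], 0], [[0, 0, 1.0], 0]])

```text
time: 2.42
ee_pos: [0.4898, 0.2964, -0.0213]
eef_rot: [[-0.085, 0.996, -0.002], [0.996, 0.085, -0.001], [-0.001, -0.002, -1.0]]
force: [-0.7, -0.6, -0.6]
width: 0.0729
```

Request:
jog_arm(commands=[[[0, 0, 0], 0], [[0, 0, 0], 0], [[0, 0, 0], 0], [[0, 0, 0], 0], [[0, 0, 0], 0]], claw=0.2, grip_force=30)

```text
time: 2.83
ee_pos: [0.4908, 0.2968, -0.0199]
eef_rot: [[-0.085, 0.996, 0.0], [0.996, 0.085, 0.0], [0.0, 0.0, -1.0]]
force: [0.3, 0.1, -0.8]
width: 0.0639
```

Request:
jog_arm(commands=[[[0, 0, -1], 0], [[0, 0, -2], 0], [[0, 0, -3], 0], [[0, 0, -4], 0], [[0, 0, -4], 0]])

```text
time: 3.25
ee_pos: [0.4945, 0.2982, 0.0858]
eef_rot: [[-0.085, 0.996, 0.01], [0.996, 0.085, 0.004], [0.003, 0.01, -1.0]]
force: [1.1, 0.5, 1.4]
width: 0.0641
```

```bash
python3 - <<'E'
from h import *
jog([.460,.077,.12],174.3);print(robot.get_obs()["width"])
E
```

```text
jog [-8.7  -2.11 -1.41] yaw -15.89 psi 94.87
0.06407543464119163
```

Request:
jog_arm(commands=[[[-1.5, -0.4, -1.4], -1.4], [[-3, -0.8, -1.4], -2.8], [[-4.5, -1.2, -1.4], -4.2], [[-6, -1.6, -1.4], -5.6], [[-7.5, -2, -1.4], -7], [[-8.7, -2.1, -1.4], -8.4], [[-8.7, -2.1, -1.4], -9.8], [[-8.7, -2.1, -1.4], -11.2], [[-8.7, -2.1, -1.4], -12.6], [[-8.7, -2.1, -1.4], -14], [[-8.7, -2.1, -1.4], -15.4], [[-8.7, -2.1, -1.4], -15.9], [[-8.7, -2.1, -1.4], -15.9], [[-8.7, -2.1, -1.4], -15.9]])

```text
time: 4.42
ee_pos: [0.4565, 0.0756, 0.1144]
eef_rot: [[-0.995, 0.101, -0.001], [0.101, 0.995, 0.0], [0.001, -0.0, -1.0]]
force: [0.6, 0.0, 0.1]
width: 0.0639
```

```bash
python3 - <<'E'
from h import *
import pickle
o=robot.get_obs();im=robot.capture("wrist");cv2.imwrite("pics/w3.png",im);pickle.dump(o,open("w3.pkl","wb"))
print(o["time"],o["ee_pos"],psi(o),o["width"])
for c,r in blobs(im,"blue",300): print(r)
E
```

```text
4.4167 [0.45647765 0.07562741 0.11443817] 174.22227300470172 0.06394987731778648
((322.0, 324.5), (49.0, 162.0), 90.0)
((604.7293090820312, 416.0796203613281), (62.415191650390625, 83.29549407958984), 73.61045837402344)
((545.0253295898438, 353.7401123046875), (10.496365547180176, 42.906192779541016), 54.63753890991211)
```

View pics/w3.png

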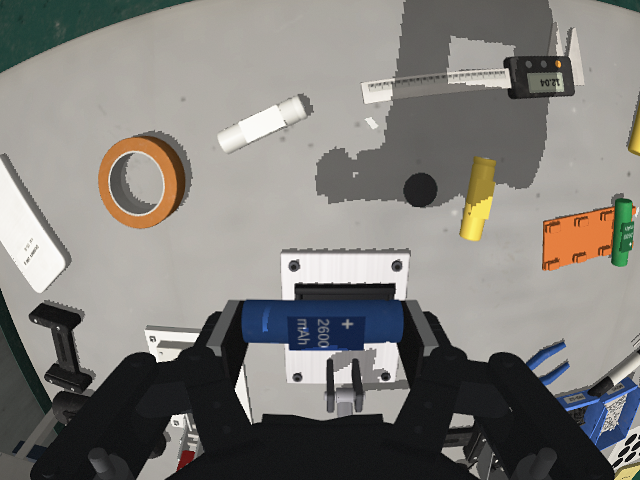

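```bash
python3 - <<'E'
from h import *
import pickle
o=pickle.load(open("w3.pkl","rb"));im=cv2.imread("pics/w3.png")
m=mask(im,(0,0,195),(180,30,255));k=np.zeros_like(m);k[240:392,272:420]=255;m&=k
m=cv2.morphologyEx(m,cv2.MORPH_OPEN,np.ones((3,3)))
v,u=np.nonzero(m);print(len(u),u.min(),u.max(),v.min(),v.max())
w=np.array([onz("wrist",q,.008,o)[:2] for q in zip(u,v)],np.float32)
r=cv2.minAreaRect(w*1000);print(r)
# held cell axis in tool coordinates, at its expected height
for z in(-.035,-.033,-.031):
    print(z,(o["eef_rot"].T@(onz("wrist",(322,324.5),o["ee_pos"][2]-z,o)-o["ee_pos"])).round(4))
s=[(294,266),(396,266),(300,377),(383,377)]
W=[onz("wrist",q,.009,o)[:2]*1000 for q in s];print(np.round(W,1),np.mean(W,0))
E
```

```text
6080 281 408 254 383Traceback (most recent call last):
  File "<stdin>", line 7, in <module>
  File "h.py", line 11, in onz
    p,d=ray(name,uv,o); return p+d*(z-p[2])/d[2]
        ~~~^^^^^^^^^^^
  File "h.py", line 4, in ray
    c=robot.calibration(name); u=(uv[0]-c["cx"])/c["fx"]; v=(uv[1]-c["cy"])/c["fy"]
ValueError: time passes only in moves, steps and waits
```

```bash
sed -i 's/robot.calibration(\(name\|"wrist"\))/CAL(\1)/; 2a import functools\nCAL=functools.lru_cache(None)(lambda n: robot.calibration(n))' h.py; python3 - <<'E'
from h import *
import pickle
o=pickle.load(open("w3.pkl","rb"));im=cv2.imread("pics/w3.png")
m=mask(im,(0,0,195),(180,30,255));k=np.zeros_like(m);k[240:392,272:420]=255;m&=k
m=cv2.morphologyEx(m,cv2.MORPH_OPEN,np.ones((3,3)))
w=np.array([onz("wrist",q,.008,o)[:2] for q in zip(*np.nonzero(m)[::-1])],np.float32)
print(cv2.minAreaRect(w*1000))
for z in(-.035,-.033,-.031):
    print(z,(o["eef_rot"].T@(onz("wrist",(322,324.5),o["ee_pos"][2]-z,o)-o["ee_pos"])).round(4))
s=[(294,266),(396,266),(300,377),(383,377)]
W=[onz("wrist",q,.009,o)[:2]*1000 for q in s];print(np.round(W,1),np.mean(W,0))
E
```

```text
((543.8721923828125, 85.93356323242188), (102.82240295410156, 130.26649475097656), 84.0654067993164)
-0.035 [ 0.0006  0.0012 -0.035 ]
-0.033 [-0.0006  0.0012 -0.033 ]
-0.031 [-0.0018  0.0012 -0.031 ]
[[484.8  51.6]
 [493.2 132.7]
 [596.5  42.2]
 [605.5 119.2]] [544.99869361  86.40877712]
```

Request:
jog_arm(commands=[[[0, 0, -1.6], 0], [[-1.5, 0, -3], 0], [[-3, 0, -3], 0], [[-4.5, 0, -3], 0], [[-4.5, 0, -3], 0], [[-4.5, 0, -3], 0]])

```text
time: 4.97
ee_pos: [0.5695, 0.0642, 0.1884]
eef_rot: [[-0.995, 0.1, -0.003], [0.1, 0.995, 0.0], [0.003, 0.0, -1.0]]
force: [-0.7, -0.0, -1.2]
width: 0.0637
```

```bash
python3 - <<'E'
from h import *
import pickle
o=robot.get_obs();im=robot.capture("wrist");cv2.imwrite("pics/w4.png",im);pickle.dump(o,open("w4.pkl","wb"))
print(o["time"],o["ee_pos"],psi(o),o["width"])
for c,r in blobs(im,"blue",300): print(r)
cv2.imwrite("pics/w4c.png",cv2.resize(im[130:330,220:430],None,fx=3,fy=3,interpolation=2))
E
```

```text
4.9667 [0.56954091 0.0642493  0.18841418] 174.2523172706193 0.06374215725700094
((322.0, 325.0), (50.0, 162.0), 90.0)
((588.7322998046875, 321.94793701171875), (76.82746887207031, 108.21378326416016), 82.56858825683594)
((344.0, 176.0), (20.0, 72.0), 90.0)
((528.9000244140625, 248.1999969482422), (40.160919189453125, 60.399497985839844), 71.56504821777344)
```

View pics/w4c.png

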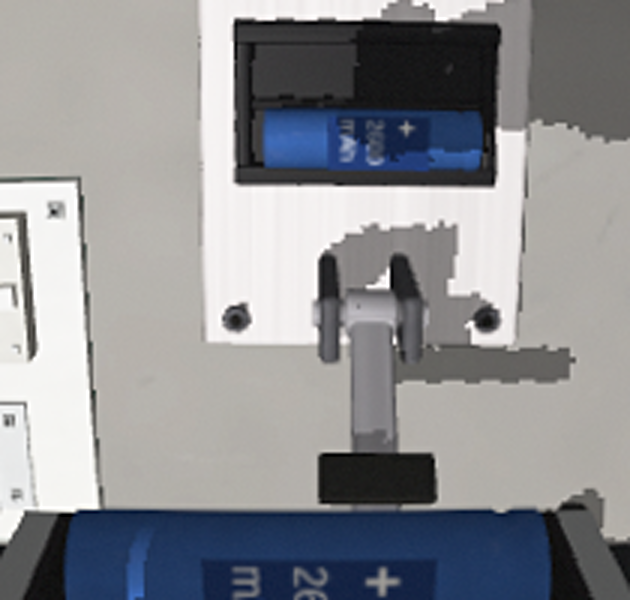

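```bash
python3 - <<'E'
from h import *
import pickle
o=pickle.load(open("w4.pkl","rb"));im=cv2.imread("pics/w4.png")
g=cv2.cvtColor(im,cv2.COLOR_BGR2GRAY)
f=lambda u,v:(220+u/3,130+v/3)
R=o["eef_rot"]
def n(uv,z): return (R.T@(onz("wrist",uv,z,o)-o["ee_pos"])*1000)[:2].round(1)
print("cell mid",n((344,176),.0192),onz("wrist",(344,176),.0192,o).round(4))
print("cell ends",n(f(262,140),.0192),n(f(485,140),.0192))
print("cradle corners z15/14",[n(f(*q),.015) for q in((235,21),(499,26),(495,185),(235,183))])
m=((g<62)*255).astype(np.uint8);k=np.zeros_like(m);k[132:196,290:392]=255;m&=k
print(cv2.minAreaRect(cv2.findNonZero(m)))
r=cv2.minAreaRect(cv2.findNonZero(m));print("c",n(r[0],.014))
m=mask(im,(105,130,20),(125,255,255));k=np.zeros_like(m);k[150:200,290:392]=255;m&=k
v,u=np.nonzero(m);print("cell pix",u.min(),u.max(),v.min(),v.max(),"edge slope",[ (int(a),int(v[u==a].min()),int(v[u==a].max())) for a in(312,325,340,355,370,378)])
cc=[onz("wrist",(a,.5*(v[u==a].min()+v[u==a].max())),.0192,o) for a in range(312,378)];cc=np.array(cc)
l=cv2.fitLine(cc[:,:2].astype(np.float32),2,0,.01,.01).ravel();print("axis heading",np.degrees(np.arctan2(l[1],l[0])))
h=(322,325)
for z in(.035,.033,.031):print("held",(R.T@(onz("wrist",h,o["ee_pos"][2]+z,o)-o["ee_pos"])).round(4))
m=mask(im,*COL["blue"]);k=np.zeros_like(m);k[300:352,230:415]=255;m&=k;v,u=np.nonzero(m);print(u.min(),u.max())
E
```

```text
cell mid [31.4 21.1] [0.54   0.0884 0.0192]
cell ends [ 30.7 -12.3] [31.2 55.8]
cradle corners z15/14 [array([ 66.8, -20.4]), array([66.2, 59.9]), array([16.4, 60.2]), array([ 16.6, -21. ])]
((342.0, 164.0), (54.0, 88.0), 90.0)
c [41.8 19.4]
cell pix 308 380 166 186 edge slope [(312, 166, 185), (325, 166, 185), (340, 166, 186), (355, 167, 186), (370, 167, 186), (378, 167, 186)]
axis heading 83.72408
held [ 0.0004  0.0012 -0.035 ]
held [-0.0008  0.0012 -0.033 ]
held [-0.002   0.0012 -0.031 ]
241 403
```

Request:
jog_arm(commands=[[[1, 0.4, 0], 0], [[2.06, 0.8, 0], 0], [[2.06, 0.8, 1.5], 0], [[2.06, 0.8, 3], 0], [[2.06, 0.8, 4.5], 0], [[2.06, 0.8, 6], 0], [[2.06, 0.8, 6.6], 0], [[2.06, 0.8, 6.6], 0], [[2.06, 0.8, 6.6], 0]])

```text
time: 5.77
ee_pos: [0.5182, 0.0897, 0.0249]
eef_rot: [[-0.995, 0.099, -0.001], [0.099, 0.995, 0.0], [0.001, -0.0, -1.0]]
force: [0.4, 0.4, 0.0]
width: 0.0641
```

```bash
python3 - <<'E'
from h import *
import pickle
o=robot.get_obs();im=robot.capture("wrist");cv2.imwrite("pics/w5.png",im);pickle.dump(o,open("w5.pkl","wb"))
print(o["time"],o["ee_pos"],psi(o),o["width"])
for c,r in blobs(im,"blue",300): print(r)
cv2.imwrite("pics/w5c.png",cv2.resize(im[230:430,200:450],None,fx=3,fy=3,interpolation=2))
E
```

```text
5.7667 [0.51821673 0.08972889 0.02490457] 174.34109449268465 0.06407916853532439
((322.0, 324.5), (49.0, 162.0), 90.0)
((612.0, 439.0), (80.0, 54.0), 90.0)
((591.4113159179688, 374.9505310058594), (37.020599365234375, 85.31112670898438), 47.60256576538086)
```

View pics/w5c.png

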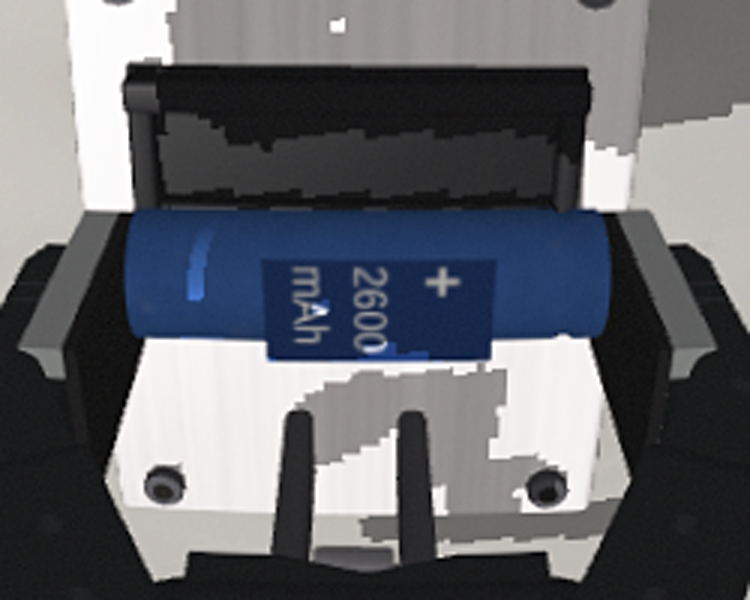

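```bash
python3 - <<'E'
from h import *
import pickle
o=pickle.load(open("w5.pkl","rb"));R=o["eef_rot"];f=lambda u,v:(200+u/3,230+v/3)
n=lambda uv,z:(R.T@(onz("wrist",uv,z,o)-o["ee_pos"])*1000)[:2].round(1)
print("rail corners",n(f(125,66),.015),n(f(588,66),.015))
print("held",n(f(368,274),o["ee_pos"][2]+.0332), "ends",n(f(126,274),o["ee_pos"][2]+.0332),n(f(610,274),o["ee_pos"][2]+.0332))
E
```

```text
rail corners [ 15.9 -40.2] [16.  39.2]
held [1.1 1.5] ends [  0.4 -32.6] [ 0.5 35.6]
```

Request:
jog_arm(commands=[[[0, 0, 0.5], 0], [[0, 0, 0.9], 0], [[0, 0, 1.2], 0], [[0, 0, 1.35], 0], [[0, 0, 1.45], 0], [[0, 0, 1.5], 0], [[0, 0, 1.5], 0], [[0, 0, 1.5], 0]])

```text
time: 6.48
ee_pos: [0.5197, 0.0895, -0.0125]
eef_rot: [[-0.995, 0.098, 0.0], [0.098, 0.995, -0.0], [-0.0, -0.0, -1.0]]
force: [-0.1, -0.1, -0.9]
width: 0.0641
```

```bash
python3 -c "
from h import *
o=robot.get_obs();print(o['ee_pos'],o['force'],o['time'],psi(o))"
```

```text
[ 0.51966762  0.08948757 -0.01248554] [-0.14409568 -0.06233192 -0.88014591] 6.4833 174.35451035952596
```

Request:
jog_arm(commands=[[[0, 0, 0.03], 0], [[0, 0, 0.05], 0], [[0, 0, 0.06], 0], [[0, 0, 0.06], 0]])

```text
time: 6.82
ee_pos: [0.5203, 0.0894, -0.0135]
eef_rot: [[-0.995, 0.099, 0.002], [0.099, 0.995, -0.0], [-0.002, 0.0, -1.0]]
force: [0.7, -0.6, 2.8]
width: 0.064
```

Request:
jog_arm(commands=[[[0, 0, 0.02], 0], [[0, 0, 0.04], 0], [[0, 0, 0.04], 0], [[0, 0, 0.04], 0]])

```text
time: 7.15
ee_pos: [0.5208, 0.0894, -0.0144]
eef_rot: [[-0.995, 0.099, 0.003], [0.099, 0.995, -0.0], [-0.003, 0.0, -1.0]]
force: [3.2, 0.1, 5.3]
width: 0.0638
```

Contact at 5 N, so the cell rests in the pocket. I'll release it, rise and look.

Request:
jog_arm(commands=[[[0, 0, 0.02], 0], [[0, 0, 0.02], 0], [[0, 0, 0.02], 0], [[0, 0, 0.02], 0]], claw=0.75)

```text
time: 7.48
ee_pos: [0.5181, 0.0896, -0.0166]
eef_rot: [[-0.995, 0.098, -0.003], [0.098, 0.995, 0.0], [0.003, -0.0, -1.0]]
force: [-0.4, 0.1, 0.5]
width: 0.0748
```

Request:
jog_arm(commands=[[[0, 0, -0.5], 0], [[0, 0, -1.5], 0], [[-0.5, 0, -3], 0], [[-1, 0, -4.5], 0], [[-1.4, 0, -4.5], 0], [[-1.4, 0, -4.5], 0], [[-1.4, 0, -4.5], 0]])

```text
time: 8.07
ee_pos: [0.5541, 0.086, 0.0971]
eef_rot: [[-0.995, 0.098, -0.0], [0.098, 0.995, 0.0], [0.0, -0.0, -1.0]]
force: [-0.4, -0.3, -0.9]
width: 0.0746
```

```bash
python3 - <<'E'
from h import *
import pickle
o=robot.get_obs();im=robot.capture("wrist");cv2.imwrite("pics/w6.png",im);pickle.dump(o,open("w6.pkl","wb"))
print(o["time"],o["ee_pos"],psi(o),o["width"])
for c,r in blobs(im,"blue",300): print(r)
cv2.imwrite("pics/w6c.png",cv2.resize(im[130:330,200:450],None,fx=3,fy=3,interpolation=2))
jog([.4845,.3662,.10],274.8)
E
```

```text
8.0667 [0.55406695 0.08604013 0.09710678] 174.34967636015753 0.07460958603525711
((322.5, 208.0), (58.0, 99.0), 90.0)
((601.78857421875, 377.64532470703125), (85.83891296386719, 79.92916870117188), 85.76361083984375)
((557.2500610351562, 301.2500305175781), (40.305084228515625, 84.85281372070312), 45.0)
jog [ 3.82 10.88 -0.16] yaw -20.09 psi 174.36
```

View pics/w6c.png

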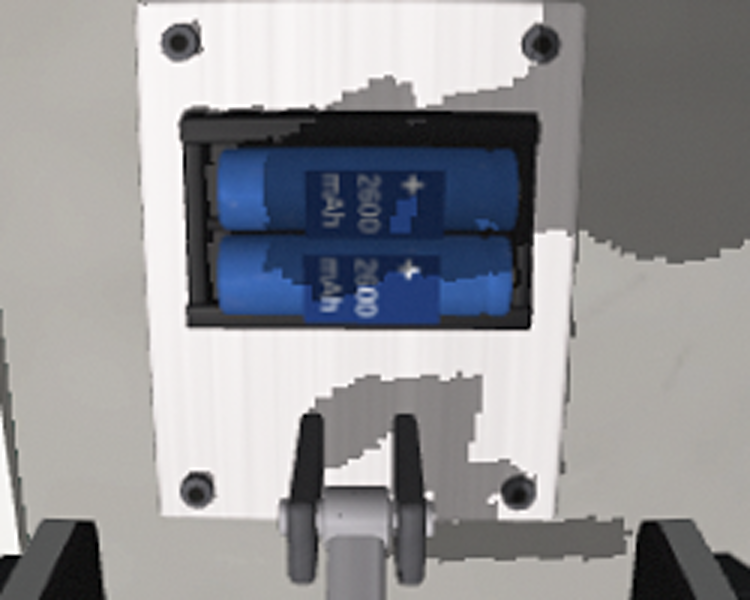

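Request:
jog_arm(commands=[[[0.5, 1, -1], 0], [[1, 2.5, -1], -1.4], [[1.5, 4, -1], -2.8], [[2, 5.5, -1], -4.2], [[2.5, 7, -1], -5.6], [[3, 8.5, -1], -7], [[3.8, 10, -1], -8.4], [[3.8, 10.9, -1], -9.8], [[3.8, 10.9, -1], -11.2], [[3.8, 10.9, 0], -12.6], [[3.8, 10.9, 0], -14], [[3.8, 10.9, 0], -15.4], [[3.8, 10.9, 0], -16.8], [[3.8, 10.9, 0], -18.2], [[3.8, 10.9, 0], -19.6], [[3.8, 10.9, 0], -20.1], [[3.8, 10.9, 0], -20.1], [[3.8, 10.9, 0], -20.1]])

```text
time: 9.62
ee_pos: [0.483, 0.3711, 0.0957]
eef_rot: [[0.075, -0.997, 0.002], [-0.997, -0.075, -0.008], [0.008, -0.001, -1.0]]
force: [0.1, 0.5, -0.3]
width: 0.0747
```

```bash
python3 - <<'E'
from h import *
o=robot.get_obs();im=robot.capture("wrist");cv2.imwrite("pics/w7.png",im)
print(o["time"],o["ee_pos"],psi(o),o["width"],o["joints"].round(1))
for c,r in blobs(im,"green",500,(150,100,500,420)):
    p=onz("wrist",r[0],.0132,o);print(r,p)
    p[2]=-.0195;jog(p,274.9)
E
```

```text
9.6167 [0.48299186 0.37110408 0.09570029] -85.72388344310369 0.07473938740744324 [  27.1   15.8   99.6   -0.5   64.7 -157. ]
((319.0210266113281, 231.50997924804688), (26.889997482299805, 94.25038146972656), 88.80650329589844) [0.48519005 0.36735694 0.0132    ]
jog [ 0.12 -0.05  4.62] yaw -0.12 psi -85.72
```

Request:
jog_arm(commands=[[[0.12, -0.05, 1.5], 0.25], [[0.12, -0.05, 2.8], 0.25], [[0.12, -0.05, 3.6], 0.25], [[0.12, -0.05, 3.6], 0.25], [[0.12, -0.05, 3.6], 0.25]])

```text
time: 10.08
ee_pos: [0.4851, 0.3671, 0.0059]
eef_rot: [[0.053, -0.999, 0.001], [-0.999, -0.053, -0.008], [0.008, -0.001, -1.0]]
force: [0.0, -0.1, 1.0]
width: 0.0749
```

```bash
python3 - <<'E'
from h import *
o=robot.get_obs();im=robot.capture("wrist");cv2.imwrite("pics/w8.png",im)
print(o["time"],o["ee_pos"],psi(o),o["width"],o["joints"].round(1))
for c,r in blobs(im,"green",500,(200,200,440,400)):
    p=onz("wrist",r[0],.0132,o);print(r,p)
    p[2]=-.0195;jog(p,273)
E
```

```text
10.0833 [0.48509128 0.36714594 0.00586846] -86.96062706850137 0.07485765410807138 [  26.7   23.3  100.9   -0.5   55.9 -156.1]
((320.68585205078125, 294.25006103515625), (42.76967239379883, 139.69125366210938), 87.9726791381836) [0.48542418 0.36801595 0.0132    ]
jog [-0.01  0.05  1.09] yaw 0.01 psi -86.95
```

Request:
jog_arm(commands=[[[0, 0, 0.4], 0], [[0, 0, 0.7], 0], [[0, 0, 1.02], 0], [[0, 0, 1.02], 0], [[0, 0, 1.02], 0]])

```text
time: 10.55
ee_pos: [0.4857, 0.3672, -0.0192]
eef_rot: [[0.054, -0.999, 0.003], [-0.999, -0.054, -0.008], [0.008, -0.002, -1.0]]
force: [0.2, 0.4, -0.1]
width: 0.0748
```

Request:
jog_arm(commands=[[[0, 0, 0], 0], [[0, 0, 0], 0], [[0, 0, 0], 0], [[0, 0, 0], 0], [[0, 0, 0], 0]], claw=0.2)

```text
time: 10.97
ee_pos: [0.4866, 0.3677, -0.0181]
eef_rot: [[0.054, -0.999, 0.005], [-0.999, -0.054, -0.006], [0.007, -0.004, -1.0]]
force: [0.9, -0.0, 2.8]
width: 0.0639
```

Request:
jog_arm(commands=[[[0, 0, -1], 0], [[0, 0, -2], 0], [[0, 0, -3], 0], [[0, 0, -4], 0], [[0, 0, -4.6], 0], [[0, 0, -4.6], 0], [[0, 0, -4.6], 0]])

```text
time: 11.55
ee_pos: [0.4859, 0.3684, 0.0967]
eef_rot: [[0.054, -0.999, 0.005], [-0.999, -0.054, -0.007], [0.007, -0.004, -1.0]]
force: [-0.5, -0.1, -0.6]
width: 0.0637
```

```bash
python3 - <<'E'
from h import *
o=robot.get_obs();im=robot.capture("wrist");cv2.imwrite("pics/w9.png",im)
print(o["time"],o["ee_pos"],psi(o),o["width"],o["joints"].round(1))
for c,r in blobs(im,"green",500,(200,200,440,400)): print(r,c[:,0].min(0),c[:,0].max(0))
import pickle
a=pickle.load(open("w6.pkl","rb"));i6=cv2.imread("pics/w6.png")
R=a["eef_rot"];f=lambda u,v:(200+u/3,130+v/3)
for nm,vv,u0,u1 in(("near",190,217,518),("far",275,216,512)):
    e=[onz("wrist",f(u,vv),.0192,a) for u in(u0,u1)];print(nm,np.mean(e,0).round(4),np.linalg.norm(e[1]-e[0]))
print("cradle corners",[onz("wrist",f(*q),.015,a)[:2].round(4) for q in((181,112),(538,115),(530,328),(188,328))])
m=mask(i6,*COL["blue"]);k=np.zeros_like(m);k[175:240,262:380]=255;m&=k;v,u=np.nonzero(m)
print(u.min(),u.max(),v.min(),v.max())
jog([.5298,.0865,.12],174.3)
E
```

```text
11.55 [0.48591874 0.3683681  0.09670206] -86.91869556440993 0.06374892343659572 [  26.7   15.7   99.6   -0.5   64.6 -156.1]
((322.5140075683594, 318.99957275390625), (49.95201873779297, 161.24591064453125), 88.38645935058594) [242 292] [403 344]
near [0.5227 0.0898 0.0192] 0.0675641555735473
far [0.5423 0.087  0.0192] 0.06778386156402669
cradle corners [array([0.5013, 0.0496]), array([0.51  , 0.1296]), array([0.5603, 0.1247]), array([0.5523, 0.0441])]
273 372 179 237
jog [11.34 -1.19 -0.9 ] yaw 19.76 psi -86.92
```

```bash
python3 -c "
from h import *
jog([.531,.0881,.06],172.5)"
```

```text
jog [11.26 -1.23  1.5 ] yaw 20.12 psi -86.92
```

Request:
jog_arm(commands=[[[1, 0, -1], 1], [[2, -0.2, -1], 2.4], [[3, -0.3, -1], 3.8], [[4, -0.4, -1], 5.2], [[5, -0.5, -1], 6.6], [[6, -0.6, -1], 8], [[7, -0.7, -1], 9.4], [[8, -0.8, -1], 10.8], [[9, -0.9, -1], 12.2], [[10, -1, -1], 13.6], [[11.25, -1.2, -1], 15], [[11.25, -1.2, -1], 16.4], [[11.25, -1.2, -1], 17.8], [[11.25, -1.2, 0], 19.2], [[11.25, -1.2, 1], 20.1], [[11.25, -1.2, 1.5], 20.1], [[11.25, -1.2, 1.5], 20.1], [[11.25, -1.2, 1.5], 20.1]])

```text
time: 13.1
ee_pos: [0.5297, 0.0889, 0.0595]
eef_rot: [[-0.992, 0.127, 0.0], [0.127, 0.992, -0.007], [-0.001, -0.007, -1.0]]
force: [0.5, 0.1, 0.7]
width: 0.0637
```

```bash
python3 - <<'E'
from h import *
import pickle
o=robot.get_obs();im=robot.capture("wrist");cv2.imwrite("pics/w10.png",im);pickle.dump(o,open("w10.pkl","wb"))
print(o["time"],o["ee_pos"],psi(o),o["width"],o["eef_rot"].round(3).tolist())
for c,r in blobs(im,"green",500,(200,200,440,400)): print(r,c[:,0].min(0),c[:,0].max(0))
for c,r in blobs(im,"blue",200,(230,150,420,400)): print("blue",r,c[:,0].min(0),c[:,0].max(0))
jog([.531,.0881,.02],172.5)
E
```

```text
13.1 [0.52966311 0.08885763 0.05953184] 172.6822989810412 0.06374148957097156 [[-0.992, 0.127, 0.0], [0.127, 0.992, -0.007], [-0.001, -0.007, -1.0]]
((322.12249755859375, 319.1250915527344), (50.611351013183594, 160.52328491210938), 88.29864501953125) [242 292] [402 344]
blue ((322.24945068359375, 261.72674560546875), (64.3314437866211, 114.2016830444336), 88.66777801513672) [265 229] [379 294]
jog [ 0.   -0.02  1.64] yaw 0.03 psi 172.67
```

Request:
jog_arm(commands=[[[0, 0, 0.6], 0], [[0, 0, 1.1], 0], [[0, 0, 1.5], 0], [[0, 0, 1.8], 0], [[0, 0, 2.0], 0], [[0, 0, 2.05], 0], [[0, 0, 2.1], 0], [[0, 0, 2.1], 0], [[0, 0, 2.1], 0]])

```text
time: 13.9
ee_pos: [0.5315, 0.0884, 0.009]
eef_rot: [[-0.992, 0.129, 0.005], [0.129, 0.992, -0.007], [-0.005, -0.006, -1.0]]
force: [-0.1, -0.5, -1.0]
width: 0.0638
```

Request:
jog_arm(commands=[[[0, 0, 0.02], 0], [[0, 0, 0.04], 0], [[0, 0, 0.06], 0], [[0, 0, 0.08], 0], [[0, 0, 0.08], 0]])

```text
time: 14.32
ee_pos: [0.5311, 0.0884, 0.0065]
eef_rot: [[-0.992, 0.129, 0.004], [0.129, 0.992, -0.007], [-0.004, -0.007, -1.0]]
force: [-0.6, 0.1, -0.1]
width: 0.0638
```

Request:
jog_arm(commands=[[[0, 0, 0.03], 0], [[0, 0, 0.06], 0], [[0, 0, 0.08], 0], [[0, 0, 0.08], 0], [[0, 0, 0.08], 0]])

```text
time: 14.73
ee_pos: [0.5314, 0.0884, 0.0047]
eef_rot: [[-0.992, 0.129, 0.004], [0.129, 0.992, -0.007], [-0.005, -0.006, -1.0]]
force: [0.3, 0.5, 0.8]
width: 0.0638
```

Request:
jog_arm(commands=[[[0, 0, 0.02], 0], [[0, 0, 0.04], 0], [[0, 0, 0.04], 0], [[0, 0, 0.04], 0]])

```text
time: 15.07
ee_pos: [0.5323, 0.0883, 0.0043]
eef_rot: [[-0.992, 0.129, 0.006], [0.129, 0.992, -0.007], [-0.007, -0.006, -1.0]]
force: [1.8, 0.1, 5.6]
width: 0.0639
```

Request:
jog_arm(commands=[[[-0.02, 0, 0.02], 0], [[-0.03, 0, 0.03], 0], [[-0.03, 0, 0.03], 0], [[-0.03, 0, 0.03], 0]])

```text
time: 15.4
ee_pos: [0.5332, 0.0882, 0.004]
eef_rot: [[-0.992, 0.129, 0.006], [0.129, 0.992, -0.007], [-0.007, -0.006, -1.0]]
force: [1.0, -0.4, 8.0]
width: 0.0641
```

```bash
python3 - <<'E'
from h import *
o=robot.get_obs();im=robot.capture("wrist");cv2.imwrite("pics/w11.png",im)
print(o["time"],o["ee_pos"],psi(o),o["force"],o["torque"])
for c,r in blobs(im,"green",500,(200,200,440,400)): print(r,c[:,0].min(0),c[:,0].max(0))
for c,r in blobs(im,"blue",200,(230,150,420,400)): print("blue",r,c[:,0].min(0),c[:,0].max(0))
cv2.imwrite("pics/w11c.png",cv2.resize(im[230:430,200:450],None,fx=3,fy=3,interpolation=2))
E
```

```text
15.4 [0.53318603 0.08822859 0.00401312] 172.57458648127124 [ 1.02719021 -0.42938045  7.96600521] [ 0.08820278  0.02766804 -0.11115572]
((322.1357421875, 318.8851623535156), (49.98072052001953, 160.49365234375), 88.40885925292969) [242 292] [402 344]
blue ((320.5255126953125, 276.76580810546875), (34.28096008300781, 151.24932861328125), 88.09085083007812) [245 259] [396 296]
```

Request:
jog_arm(commands=[[[0, -0.01, -0.04], 0], [[0, -0.03, -0.04], 0], [[0, -0.03, -0.02], 0], [[0, -0.03, -0.02], 0]])

```text
time: 15.78
ee_pos: [0.5329, 0.0879, 0.004]
eef_rot: [[-0.992, 0.13, 0.006], [0.13, 0.992, -0.006], [-0.007, -0.005, -1.0]]
force: [2.6, 2.6, 5.8]
width: 0.0638
```

Request:
jog_arm(commands=[[[0, 0, 0], 0], [[0, 0, 0], 0], [[0, 0, 0], 0], [[0, 0, 0], 0]], claw=0.75)

```text
time: 16.12
ee_pos: [0.5308, 0.0874, 0.0025]
eef_rot: [[-0.992, 0.129, 0.002], [0.129, 0.992, -0.007], [-0.003, -0.007, -1.0]]
force: [0.1, -1.1, -0.6]
width: 0.0748
```

Request:
jog_arm(commands=[[[0, 0, -0.5], 0], [[0, 0, -1.5], 0], [[0, 0, -3], 0], [[-1, 0, -4.5], 0], [[-1.6, 0, -4.5], 0], [[-1.6, 0, -4.5], 0], [[-1.6, 0, -4.5], 0]])

```text
time: 16.7
ee_pos: [0.5715, 0.083, 0.117]
eef_rot: [[-0.992, 0.129, 0.005], [0.129, 0.992, -0.007], [-0.006, -0.006, -1.0]]
force: [-1.1, 0.5, 0.7]
width: 0.0746
```

```bash
python3 - <<'E'
from h import *
import pickle
o=robot.get_obs();im=robot.capture("wrist");cv2.imwrite("pics/w12.png",im);pickle.dump(o,open("w12.pkl","wb"))
print(o["time"],o["ee_pos"],psi(o),o["width"])
for c,r in blobs(im,"green",300,(200,100,440,400)): print(r,c[:,0].min(0),c[:,0].max(0))
for c,r in blobs(im,"blue",100,(230,100,420,400)): print("blue",r,c[:,0].min(0),c[:,0].max(0))
a=cv2.resize(im[130:330,210:450],None,fx=2.8,fy=2.8,interpolation=2)
cv2.imwrite("pics/w12c.png",a)
E
```

```text
16.7 [0.57149106 0.08301269 0.11698134] 172.5683694464509 0.07460479754906349
((322.4999694824219, 180.49998474121094), (98.99998474121094, 28.999996185302734), -0.0) [273 166] [372 195]
blue ((322.4486083984375, 158.02505493164062), (17.11749267578125, 93.46640014648438), 88.00211334228516) [276 149] [369 168]
blue ((323.01971435546875, 198.86199951171875), (10.882915496826172, 92.09178161621094), 89.16968536376953) [277 193] [369 204]
```

View pics/w12c.png

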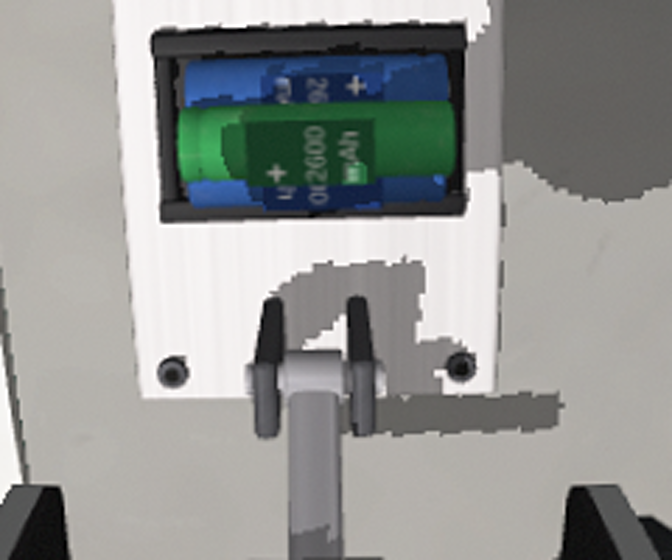

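```bash
cat >> h.py <<'E'
O=np.array([.530,.0875]);YAW=np.radians(-5.7)
def nest(x,y,z): c,s=np.cos(YAW),np.sin(YAW);return np.array([O[0]+c*x-s*y,O[1]+s*x+c*y,z])
def hand(q,y=0): return nest(.055-.095*np.cos(q),y,.052+.095*np.sin(q))
def projc(n,X):
    c=CAL(n);p=c["R"]@X+c["t"];return np.array([c["fx"]*p[0]/p[2]+c["cx"],c["fy"]*p[1]/p[2]+c["cy"]])
def red(im,roi):
    m=mask(im,(0,150,90),(6,255,255))|mask(im,(174,150,90),(180,255,255));k=np.zeros_like(m);k[roi[1]:roi[3],roi[0]:roi[2]]=255;m&=k
    return cv2.minAreaRect(cv2.findNonZero(m))
E
python3 - <<'E'
from h import *
for n,roi in(("top",(345,145,400,170)),("scene",(385,185,435,215))):
    r=red(cv2.imread(f"pics/{n}0.png"),roi);print(n,r)
    for q in np.arange(1.8,2.4,.05): print(round(q,2),projc(n,hand(q)).round(1),end=" ")
    print()
E
```

```text
top ((371.573974609375, 157.29725646972656), (41.40283203125, 6.124060153961182), 6.009006023406982)
1.8 [368.7 176. ] 1.85 [368.8 173.4] 1.9 [369.  170.9] 1.95 [369.1 168.5] 2.0 [369.3 166.2] 2.05 [369.3 164.1] 2.1 [369.4 162. ] 2.15 [369.5 160.1] 2.2 [369.5 158.3] 2.25 [369.5 156.6] 2.3 [369.5 155. ] 2.35 [369.5 153.6] 
scene ((410.4999694824219, 200.0), (27.68227195739746, 5.006368160247803), 22.2490234375)
1.8 [397.3 196.5] 1.85 [398.9 196.5] 1.9 [400.4 196.6] 1.95 [401.9 196.8] 2.0 [403.4 197.2] 2.05 [404.8 197.6] 2.1 [406.2 198.2] 2.15 [407.5 198.8] 2.2 [408.8 199.6] 2.25 [410.  200.5] 2.3 [411.1 201.4] 2.35 [412.2 202.5]
```

```bash
python3 -c "
from h import *
p=hand(2.22,.0185);print(p);p[2]=.17;jog(p,84.3)"
```

```text
[0.64371397 0.09474176 0.12767372]
jog [-2.87  0.82 -2.17] yaw 17.66 psi 172.58
```

Request:
jog_arm(commands=[[[0, 0, -1.5], 0], [[0, 0, -3], 1.4], [[-1, 0.3, -3], 2.8], [[-2, 0.6, -3], 4.2], [[-2.9, 0.8, -3], 5.6], [[-2.9, 0.8, -3], 7], [[-2.9, 0.8, -3], 8.4], [[-2.9, 0.8, -3], 9.8], [[-2.9, 0.8, -3], 11.2], [[-2.9, 0.8, -3], 12.6], [[-2.9, 0.8, -3], 14], [[-2.9, 0.8, -3], 15.4], [[-2.9, 0.8, -2.2], 16.8], [[-2.9, 0.8, -2.2], 17.7], [[-2.9, 0.8, -2.2], 17.7], [[-2.9, 0.8, -2.2], 17.7]], claw=0.0)

```text
time: 18.08
ee_pos: [0.644, 0.0941, 0.1698]
eef_rot: [[0.101, 0.995, 0.001], [0.995, -0.101, -0.007], [-0.007, 0.002, -1.0]]
force: [0.3, 0.3, 0.5]
width: 0.0428
```

```bash
python3 - <<'E'
from h import *
o=robot.get_obs();im=robot.capture("wrist");cv2.imwrite("pics/w13.png",im)
print(o["time"],o["ee_pos"],psi(o),o["width"],o["joints"].round(0))
try:
    r=red(im,(200,150,440,420));print(r,[onz("wrist",p,.1276,o).round(4) for p in cv2.boxPoints(r)])
    print("expect",proj(hand(2.22,.0),o),proj(hand(2.22,.035),o),proj(hand(2.22,-.035),o))
except Exception as e: print(e)
cv2.imwrite("pics/w13c.png",cv2.resize(im[180:430,180:480],None,fx=2.5,fy=2.5))
E
```

```text
18.0833 [0.64397478 0.09413902 0.169812  ] 84.21204654937416 0.04284554057310865 [-1. 16. 91. -0. 73.  4.]
((328.54278564453125, 324.8963623046875), (185.09353637695312, 24.053964614868164), 85.84615325927734) [array([0.6382, 0.1111, 0.1276]), array([0.6523, 0.1108, 0.1276]), array([ 0.6499, -0.0397,  0.1276]), array([ 0.6312, -0.0395,  0.1276])]
expect [322.0121698  286.04578584] [321.96014695 232.27946012] [322.05855431 333.2545707 ]
```

Request:
jog_arm(commands=[[[0, 0, 1], 0], [[0, 0, 2], 0], [[0, 0, 2.7], 0], [[0, 0, 3.05], 0], [[0, 0, 3.05], 0], [[0, 0, 3.05], 0]])

```text
time: 18.63
ee_pos: [0.6458, 0.0935, 0.0954]
eef_rot: [[0.102, 0.995, 0.004], [0.995, -0.102, -0.007], [-0.007, 0.005, -1.0]]
force: [0.0, 0.7, 0.6]
width: 0.0431
```

Request:
jog_arm(commands=[[[0, 0, 0], 0], [[0, 0, 0], 0], [[0, 0, 0], 0], [[0, 0, 0], 0], [[0, 0, 0], 0], [[0, 0, 0], 0]], claw=-0.9, grip_force=20)

```text
time: 19.13
ee_pos: [0.6469, 0.0935, 0.0964]
eef_rot: [[0.103, 0.995, 0.007], [0.995, -0.103, -0.007], [-0.006, 0.008, -1.0]]
force: [1.0, -0.4, 4.0]
width: 0.0109
```

```bash
python3 - <<'E'
from h import *
o=robot.get_obs();print(o["time"],o["ee_pos"],psi(o),o["width"],o["force"])
R=o["eef_rot"]
# arc path in tool units relative to now
p0=hand(2.22)
for q in np.arange(2.22,-.01,-.1): print(round(q,2),(R.T@(hand(q)-p0)/.025).round(2))
print((R.T@(hand(0)-p0)/.025).round(2))
E
```

```text
19.1333 [0.64690658 0.09346507 0.09637554] 84.07911076511459 0.010928217653635441 [ 1.00357979 -0.42601821  3.95211544]
2.22 [0. 0. 0.]
2.12 [-0.   -0.31 -0.22]
2.02 [-0.   -0.64 -0.4 ]
1.92 [-0.01 -0.99 -0.55]
1.82 [-0.01 -1.35 -0.67]
1.72 [-0.01 -1.73 -0.74]
1.62 [-0.01 -2.1  -0.78]
1.52 [-0.01 -2.48 -0.79]
1.42 [-0.02 -2.86 -0.75]
1.32 [-0.02 -3.24 -0.68]
1.22 [-0.02 -3.6  -0.57]
1.12 [-0.02 -3.95 -0.42]
1.02 [-0.02 -4.28 -0.24]
0.92 [-0.02 -4.6  -0.03]
0.82 [-0.02 -4.89  0.21]
0.72 [-0.02 -5.16  0.48]
0.62 [-0.02 -5.4   0.78]
0.52 [-0.01 -5.6   1.1 ]
0.42 [-0.01 -5.78  1.43]
0.32 [-0.01 -5.92  1.79]
0.22 [-0.01 -6.02  2.15]
0.12 [-0.01 -6.09  2.52]
0.02 [-0.   -6.12  2.9 ]
[-0.   -6.12  2.98]
```

Request:
jog_arm(commands=[[[0, -0.31, -0.22], 0], [[0, -0.64, -0.4], 0], [[0, -0.99, -0.55], 0], [[0, -1.35, -0.67], 0], [[0, -1.73, -0.74], 0], [[0, -2.1, -0.78], 0], [[0, -2.48, -0.79], 0], [[0, -2.86, -0.75], 0], [[0, -3.24, -0.68], 0], [[0, -3.6, -0.57], 0], [[0, -3.6, -0.57], 0]])

```text
time: 20.05
ee_pos: [0.554, 0.1033, 0.1087]
eef_rot: [[0.103, 0.995, 0.001], [0.995, -0.103, -0.007], [-0.007, 0.002, -1.0]]
force: [-1.8, 1.0, 7.8]
width: 0.0107
```

Request:
jog_arm(commands=[[[0, -0.35, 0.15], 0], [[0, -0.68, 0.33], 0], [[0, -1.0, 0.54], 0], [[0, -1.29, 0.78], 0], [[0, -1.56, 1.05], 0], [[0, -1.8, 1.35], 0], [[0, -2.0, 1.67], 0], [[0, -2.18, 2.0], 0], [[0, -2.32, 2.36], 0], [[0, -2.42, 2.72], 0], [[0, -2.42, 2.72], 0]])

```text
time: 20.97
ee_pos: [0.4949, 0.1089, 0.0381]
eef_rot: [[0.103, 0.995, 0.002], [0.995, -0.103, -0.006], [-0.006, 0.003, -1.0]]
force: [4.1, 5.4, -2.0]
width: 0.0108
```

```bash
python3 - <<'E'
from h import *
o=robot.get_obs();print(o["time"],o["ee_pos"],psi(o),o["width"],o["force"])
print(hand(.22,.0185),hand(0,.0185))
im=robot.capture("scene");cv2.imwrite("pics/s2.png",im)
for q in(0,.1,.22,.35):print(q,projc("scene",hand(q,-.02)),projc("scene",hand(q,-.035)))
r=red(im,(300,170,420,290));print(r)
E
```

```text
20.9667 [0.49489093 0.10886545 0.03813936] 84.066860566482 0.010849206697475192 [ 4.13499077  5.44804254 -2.03439784]
[0.49431361 0.1096539  0.07273181] [0.49203519 0.10988132 0.052     ]
0 [360.18117865 258.01978815] [365.43261515 260.75442577]
0.1 [360.45649831 253.5992484 ] [365.72726864 256.30377334]
0.22 [361.26452071 248.13454855] [366.5594745  250.79955368]
0.35 [362.71798467 242.11529803] [368.0399462  244.73411115]
((358.7000427246094, 246.10003662109375), (21.0190372467041, 5.813776969909668), 26.56505012512207)
```

Request:
jog_arm(commands=[[[0, -0.03, 0.18], 0], [[0, -0.06, 0.36], 0], [[0, -0.08, 0.54], 0], [[0, -0.1, 0.68], 0], [[0, -0.1, 0.68], 0], [[0, -0.1, 0.68], 0]])

```text
time: 21.52
ee_pos: [0.4928, 0.109, 0.0223]
eef_rot: [[0.103, 0.995, 0.002], [0.995, -0.103, -0.006], [-0.006, 0.003, -1.0]]
force: [-0.0, 5.4, 1.1]
width: 0.0107
```

Request:
jog_arm(commands=[[[0, 0, 0.04], 0], [[0, 0, 0.08], 0], [[0, 0, 0.1], 0], [[0, 0, 0.1], 0]])

```text
time: 21.85
ee_pos: [0.4928, 0.109, 0.02]
eef_rot: [[0.103, 0.995, 0.002], [0.995, -0.103, -0.006], [-0.006, 0.002, -1.0]]
force: [-0.4, 6.2, 0.6]
width: 0.011
```

Request:
jog_arm(commands=[[[0, 0, 0.03], 0], [[0, 0, 0.06], 0], [[0, 0, 0.06], 0], [[0, 0, 0.06], 0]])

```text
time: 22.18
ee_pos: [0.4927, 0.109, 0.0184]
eef_rot: [[0.103, 0.995, 0.002], [0.995, -0.103, -0.006], [-0.006, 0.002, -1.0]]
force: [0.2, 5.1, 1.1]
width: 0.011
```

Request:
jog_arm(commands=[[[0, 0, 0.03], 0], [[0, 0, 0.06], 0], [[0, 0, 0.06], 0], [[0, 0, 0.06], 0]])

```text
time: 22.52
ee_pos: [0.4927, 0.109, 0.0169]
eef_rot: [[0.103, 0.995, 0.002], [0.995, -0.103, -0.006], [-0.006, 0.002, -1.0]]
force: [-0.2, 6.1, 0.8]
width: 0.0107
```

Request:
jog_arm(commands=[[[0, 0, 0.03], 0], [[0, 0, 0.06], 0], [[0, 0, 0.06], 0], [[0, 0, 0.06], 0]])

```text
time: 22.85
ee_pos: [0.4926, 0.109, 0.0155]
eef_rot: [[0.103, 0.995, 0.002], [0.995, -0.103, -0.006], [-0.006, 0.002, -1.0]]
force: [-1.3, 4.6, 1.2]
width: 0.0108
```

Request:
jog_arm(commands=[[[0, 0, 0.03], 0], [[0, 0, 0.06], 0], [[0, 0, 0.06], 0], [[0, 0, 0.06], 0]])

```text
time: 23.18
ee_pos: [0.4926, 0.1091, 0.0149]
eef_rot: [[0.103, 0.995, 0.001], [0.995, -0.103, -0.007], [-0.006, 0.001, -1.0]]
force: [-4.9, 5.2, 10.3]
width: 0.0108
```

```bash
python3 - <<'E'
from h import *
o=robot.get_obs();print(o["time"],o["ee_pos"],o["width"],o["force"])
im=robot.capture("scene");cv2.imwrite("pics/s3.png",im)
print(red(im,(300,170,420,290)))
im=robot.capture("wrist");cv2.imwrite("pics/w14.png",im)
r=red(im,(200,150,440,420));print(r,[proj(hand(q,.035),o).round(0) for q in(0,.05,.1)])
E
```

```text
23.1833 [0.49264053 0.10906618 0.0148733 ] 0.010759312049042217 [-4.88288566  5.18207424 10.30673016]
((357.3738708496094, 256.6628723144531), (21.063579559326172, 5.689198017120361), 28.300756454467773)
((322.5, 353.5), (131.0, 29.0), 90.0) [array([321., 293.]), array([321., 299.]), array([322., 305.])]
```

Request:
jog_arm(commands=[[[0, 0, 0], 0], [[0, 0, 0], 0], [[0, 0, 0], 0]], claw=-0.55)

```text
time: 23.53
ee_pos: [0.4929, 0.1082, 0.0141]
eef_rot: [[0.103, 0.995, 0.002], [0.995, -0.103, -0.008], [-0.008, 0.003, -1.0]]
force: [-0.5, 0.2, -0.6]
width: 0.0192
```

Request:
jog_arm(commands=[[[0, 0, -0.3], 0], [[0, 0, -0.8], 0], [[0, 0, -1.6], 0], [[0, 0, -3], 0], [[0, 1.5, -4.5], 0], [[0, 2.4, -5.5], 0], [[0, 2.4, -5.5], 0], [[0, 2.4, -5.5], 0]])

```text
time: 24.2
ee_pos: [0.5557, 0.1029, 0.1559]
eef_rot: [[0.104, 0.995, 0.01], [0.995, -0.104, -0.008], [-0.007, 0.01, -1.0]]
force: [-0.6, 0.2, -0.9]
width: 0.0195
```

```bash
python3 - <<'E'
from h import *
o=robot.get_obs();print(o["time"],o["ee_pos"],o["width"],o["force"])
im=robot.capture("scene");cv2.imwrite("pics/s4.png",im)
print("scene handle",red(im,(300,170,420,290)))
w=robot.capture("wrist");cv2.imwrite("pics/w15.png",w)
for q in(0,.05,.1):print(q,projc("scene",hand(q)),[proj(hand(q,y),o).round(0) for y in(-.035,.035)])
r=red(w,(150,100,490,470));print("wrist",r)
a=cv2.resize(im[215:305,320:420],None,fx=4,fy=4,interpolation=2);b=cv2.resize(w[100:400,180:480],(400,400))
a=cv2.copyMakeBorder(a,0,400-a.shape[0],0,0,0);cv2.imwrite("pics/f.png",np.hstack([a,b]))
E
```

```text
24.2 [0.5556753  0.10290761 0.15589531] 0.019495637408673695 [-0.55624393  0.21139545 -0.91006078]
scene handle ((353.9000244140625, 254.70001220703125), (29.06888198852539, 5.813776969909668), 26.56505012512207)
0 [353.31976244 254.4467683 ] [array([244., 292.]), array([237., 209.])]
0.05 [353.39981246 252.2745357 ] [array([243., 294.]), array([236., 210.])]
0.1 [353.57026588 250.06580145] [array([242., 297.]), array([235., 212.])]
wrist ((243.21835327148438, 251.91598510742188), (84.76416778564453, 14.20763111114502), 86.05481719970703)
```

View pics/f.png

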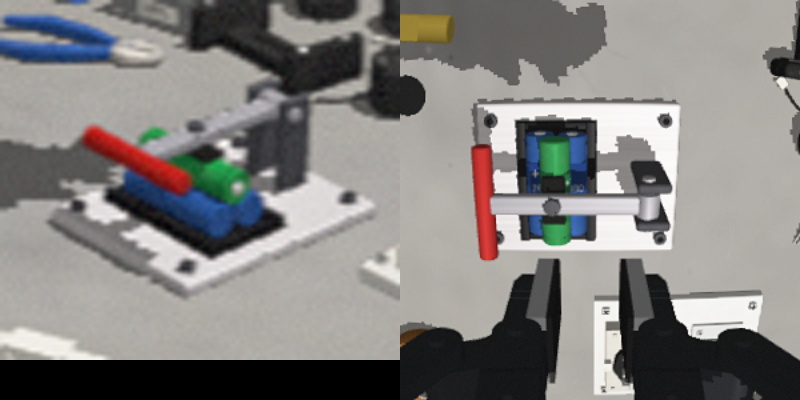

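The handle matches q = 0 (scene row 254.7, predicted 254.4). The pad sits on the green cell, the cells are level, and the gripper is clear.

```bash
python3 -c "
from station import robot
print(robot.sign_off())"
```

```text
the job is handed in; nothing more can be done
None
```

The three-cell pack is built and handed in at about 24 s of the 64 s allowed.

- **Blue cell:** it lies in the near pocket with its plus end the same way as the first blue cell. I lowered it until it touched at about 5 N. The picture after release shows it within about 1 mm of level with the first cell.
- **Green cell:** it is saddled in the groove, turned end for end. I lowered it to about 8 N of contact. After release its middle was within 1 pixel (under 1 mm) of both blue cells in the wrist picture.
- **Hold-down:** I swung it by its handle until the pad pressed on the green cell at about 10 N, then let go. The final scene picture puts the handle at joint value about 0 (row 254.7, predicted 254.4).
- **Bystanders:** I made no contact with the tape roll, the cutters or the caliper. I did not re-measure where they lie.

**What disagreed:**
- Both cameras showed the open fingertips about 37 mm behind the reported TCP, against 13 mm in the description. I corrected the heights for this.
- The green pick at first brought the last joint to the edge of its range, 157.0 of 157.13 degrees. I turned the wrist back and gripped the cell about 1.7 degrees skew, then turned the tool to compensate when placing.
- After release I judged the green cell's heading only by eye. It looks parallel to the blue ones, but the fitted outlines differ by 1 to 2 degrees.

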